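# Pack the firing tray for the test kiln

### The job

Pack the ribbed firing tray for the test kiln: stand the two tall props upright, one in the centre of each end bay, and the tall beaker upright in the centre of the middle bay, then bridge the two props with the setter bar, centred and in line with the tray, so that it clears the beaker, and set the low dish upright on the middle of the bar. The two short props would not clear the beaker: leave them standing where they are.

Things in the scene. Friction and masses are not known exactly. Their poses are not given: they have to be found in the camera images.
- tray: Fixed buff firing tray, 110 mm (x) by 230 mm (y, long way) outside; floor 8 mm, walls 8 mm thick, rim 26 mm above the worktop. Two ribs across the floor (at y -50 and +50 mm, 5 mm wide, 6 mm high) make three bays 94 mm wide: end bays 54 mm long, centred at y -80 and +80 mm, and a pale-floored middle bay 96 mm long at y 0. Origin on the worktop under its centre; z up.
- tall_prop_a: Square buff kiln prop, 65 mm tall and 34 x 34 mm, standing upright, with a 16 mm hole bored through from top to bottom. Loose, about 130 g. Origin: centre of its underside; z up along the bore, x and y square to its sides. One of the two tall props.
- tall_prop_b: Square buff kiln prop, 65 mm tall and 34 x 34 mm, standing upright, with a 16 mm hole bored through from top to bottom. Loose, about 130 g. Origin: centre of its underside; z up along the bore, x and y square to its sides. The other tall prop, the same as tall_prop_a.
- short_prop_a: Square buff kiln prop, 45 mm tall and 34 x 34 mm, standing upright, with a 16 mm hole bored through from top to bottom. Loose, about 90 g. Origin: centre of its underside; z up along the bore, x and y square to its sides. A short prop: a look-alike that is not wanted and stays where it is.
- short_prop_b: Square buff kiln prop, 45 mm tall and 34 x 34 mm, standing upright, with a 16 mm hole bored through from top to bottom. Loose, about 90 g. Origin: centre of its underside; z up along the bore, x and y square to its sides. The other short prop, the same as short_prop_a; it too stays where it is.
- setter_bar: Flat buff setter bar with a pale washed upper face, 50 mm (its x) by 200 mm (its y) by 10 mm thick, lying on the worktop. Loose, about 200 g. Origin: centre of its underside; z up.
- beaker: Tall, narrow, open red-clay beaker, 52 mm high, round: 45 mm across at the rim, 40 mm near the foot, wall 3 mm. Loose, about 60 g. Origin: centre of its underside; z up along its axis.
- dish: Low, open, round red-clay dish, 30 mm high: 52 mm across at the rim, 38 mm at the foot, wall 3 mm. Loose, about 50 g. Origin: centre of its underside; z up along its axis.

How it is judged:
On the way, in this order (a step that is already met when the one before it is completed fails the run):
1. the two tall props and the beaker stand in their bays ((((x of tall_prop_a in the frame of tray between -0.015 and 0.015 m and y of tall_prop_a in the frame of tray between 0.067 and 0.093 m and z of tall_prop_a in the frame of tray between 0.004 and 0.012 m and angle between tall_prop_a's own z axis and vertical below 0.1 rad and linear speed of tall_prop_a below 0.02 m/s) and (x of tall_prop_b in the frame of tray between -0.015 and 0.015 m and y of tall_prop_b in the frame of tray between -0.093 and -0.067 m and z of tall_prop_b in the frame of tray between 0.004 and 0.012 m and angle between tall_prop_b's own z axis and vertical below 0.1 rad and linear speed of tall_prop_b below 0.02 m/s)) or ((x of tall_prop_a in the frame of tray between -0.015 and 0.015 m and y of tall_prop_a in the frame of tray between -0.093 and -0.067 m and z of tall_prop_a in the frame of tray between 0.004 and 0.012 m and angle between tall_prop_a's own z axis and vertical below 0.1 rad and linear speed of tall_prop_a below 0.02 m/s) and (x of tall_prop_b in the frame of tray between -0.015 and 0.015 m and y of tall_prop_b in the frame of tray between 0.067 and 0.093 m and z of tall_prop_b in the frame of tray between 0.004 and 0.012 m and angle between tall_prop_b's own z axis and vertical below 0.1 rad and linear speed of tall_prop_b below 0.02 m/s))) and x of beaker in the frame of tray between -0.025 and 0.025 m and y of beaker in the frame of tray between -0.025 and 0.025 m and z of beaker in the frame of tray between 0.004 and 0.012 m and angle between beaker's own z axis and vertical below 0.1 rad and linear speed of beaker below 0.02 m/s), for 0.2 s.
2. the setter bar bridges the two props (x of setter_bar in the frame of tray between -0.015 and 0.015 m and y of setter_bar in the frame of tray between -0.015 and 0.015 m and z of setter_bar in the frame of tray between 0.068 and 0.078 m and angle between setter_bar's own z axis and vertical below 0.06 rad and linear speed of setter_bar below 0.02 m/s and angle between the y axis of setter_bar and the y axis of tray, either way round below 0.15 rad), for 0.2 s.
At the end, for the whole second after the job is handed in: Tall props upright in the end bays (13 mm along, 15 mm across), beaker upright in the middle bay (25 mm), bar level on both props (15 mm, 0.15 rad in line), dish upright on its middle (15 mm across, 25 mm along); short props standing within 20 mm of their starts; all at rest (all of step 1 and all of step 2 and x of dish in the frame of setter_bar between -0.015 and 0.015 m and y of dish in the frame of setter_bar between -0.025 and 0.025 m and z of dish in the frame of setter_bar between 0.006 and 0.014 m and angle between dish's own z axis and vertical below 0.1 rad and linear speed of dish below 0.02 m/s and distance of each of short_prop_a, short_prop_b from where it was at the start of the episode below 0.02 m and angle between each of short_prop_a, short_prop_b's own z axis and vertical below 0.15 rad); the robot touches nothing.
It also fails if it takes over 131 s, if anything falls off the work surface, if the arm or the gripper's body presses on something with over 40 N, if the wrist force passes 120 N, or if a joint passes its speed limit or range.

### The arm

A 6-joint arm with a two-finger parallel gripper is mounted at the origin on the work surface; the furniture and walls round the work are solid. World frame = base frame: x ahead of the robot, y to its left, z up, the work surface at z = 0. Lengths are in m, angles in rad, forces in N, time in s.
With the tool pointing down it reaches from about 0.4 to 0.825 m from the base axis. Payload 7 kg.
Tool frame: the origin (TCP) lies on the centre line of the jaws, within the pads' length; the fingertips stand 19 mm ahead of it and the grasp point (between the pads) is the TCP; z points along the fingers, y is the line along which they close (so a half turn about z gives the same grasp; the last joint's range is limited). The gripper opens to 88 mm and grips with 3 to 60 N. Pads are 19 mm wide; open, the fingers measure 130 mm over their backs; the gripper's body (78 mm by 193 mm) begins 47 mm behind the grasp point.
Start: joints at [-0.921, 0.359, 0.012, 0, -1.224, -0.288], TCP at [0.239, -0.631, 0.246] pointing down, gripper open.
Joint ranges: [-3.07, 3.07], [-1.43, 2.12], [-1.02, 1.25], [-3.03, 1.67], [-3.05, -0], [-3.03, 3.03]. Speed limits (rad/s): [2.39, 2.39, 3.01, 3.14, 3.14, 3.14].

### API

Orientations are given as [roll, pitch, yaw] about the fixed x, y, z axes, in that order (R = Rz(yaw) Ry(pitch) Rx(roll)).
In Python, from station import arm, imaging, models gives the robot as it stands.
- The arm moves only by the tool play_rows, never from a script. Its arguments are lists of equal length, an entry for each row: "travel": the shift along the tool's x, y, z in units of 25 mm (1.0 is 25 mm), a list of three; "twist": the turn about the tool's z in units of 0.15 rad (1.0 is 0.15 rad). A call has 1 to 8 rows; each row shifts and turns the commanded pose from where the row before left it, along the tool's axes as they then stand; what a row does not reach is not made up. A row lasts 1/8 s, in which the tool goes at most 62.5 mm and 10.7 degrees, less where a joint would pass 70% of its speed; a pose out of reach is approached as far as the arm can. A call with a number of a shift or a turn outside -1 to 1 is refused whole. A call with a gripper value outside its range is refused whole. "fingers" is the opening, from 0 (shut) to 1 (fully open), set as the call begins (left out, the last holds). The fingers move at their own pace and stop on an object; "newtons" is the grip in N (left out, the last holds). Time passes only in rows, so rows that do not move let the fingers close. It gives the time, the measured TCP pose, the force, the opening and the grip force at its end, in the units of the state.
- arm.get_state(): the state, without advancing time (a new reading comes with each control period).
- imaging.grab_frame(name): name is "scene" or "top"; returns a dict with "pixels" (384x512x3 uint8, red, green, blue), "fx", "fy", "cx", "cy" (pixels), "R" (3x3) and "t" (3): a world point X has camera coordinates R X + t. Camera axes: x right, y down, z forward; pixel columns grow to the right and rows downward; lengths in m; the calibration is good to about 2 mm. A picture is of the moment at which its call begins. There is no depth.
- arm.job_done(): hands the job in; it is judged then, once.
Trained networks look in the newest picture that a camera, given by its name, has taken for a name from the list of things; names that differ only in an ending like _2 or _b are one class to them, and where a whole thing is asked for, a point or a joint stands for the part that bears it (a point fixed in the world has none). Each returns a list of dicts, best first, with "confidence" (0 to 1); they miss things now and then, are a little off and sometimes report something else, mostly with a low value. They report only what shows in the picture. A call takes as long as a camera call.
- models.boxes_of(name, camera): "extent" ([centre column, centre row, width, height] in pixels, round what is visible of it).
- models.silhouettes(name, camera): "pixels" (384x512 bool, what is visible of it) and "extent" ([centre column, centre row, width, height] in pixels, round what is visible of it).
The state is a dict: "t": time; "q": joint angles; "qd": joint speeds; "joint_efforts": joint torques, N m; "eef_pos": TCP position; "ee_rot": TCP orientation; "force": force on the tool from outside, world axes, zero at the start; "moment": the same for the moment, N m; "width": finger opening in m; "gripper_force": force on a finger pad.
Only numpy, scipy, OpenCV 4.12 (cv2) and the standard library are available. Lean on these libraries where they do the work, as an engineer would, in place of code of your own. Each camera call takes 0.05 s, during which the arm holds its last target. There are 200 camera calls.

## Working session

There is one attempt and no reset: what is moved stays moved. The work goes in short steps, Python scripts to look and compute and a tool call to move; the robot and the scene stay as the last step left them, time stands still between calls to the robot, and variables do not carry over. Pictures are saved under pics/ and viewed, at most 14 in all, crops included, and the job is handed in when it is done.

Besides the shell and the picture viewer there is one more tool, called after "Call:" as a command line: name --pt "numbers of a row" for each row, then --argument value for the rest. play_rows: Moves the arm, as the interface text tells. Shifts and turns lie within -1 to 1; 1 stands for 25 mm of shift or 0.15 rad of turn. Its arguments: {"type":"object","properties":{"travel":{"type":"array","items":{"type":"array","items":{"type":"number"}}},"twist":{"type":"array","items":{"type":"number"}},"fingers":{"type":"number"},"newtons":{"type":"number"}},"required":["travel","twist"]}

```bash
mkdir -p pics; ls; python3 - <<'E'
from station import arm, imaging, models
import cv2, numpy as np
print(arm.get_state())
for c in ("scene","top"):
    f=imaging.grab_frame(c); cv2.imwrite(f"pics/{c}0.png",f["pixels"][:,:,::-1])
    print(c,f["fx"],f["fy"],f["cx"],f["cy"],np.round(f["R"],4).tolist(),np.round(f["t"],4).tolist())
    for n in ["tray","tall_prop_a","short_prop_a","setter_bar","beaker","dish"]:
        print(n,[(np.round(b["extent"],1).tolist(),round(b["confidence"],2)) for b in models.boxes_of(n,c)])
E
```

```text
pics
{'t': 0.0, 'q': array([-9.20906557e-01,  3.59382996e-01,  1.10579654e-02, -3.41225307e-04,
       -1.22408808e+00, -2.88104336e-01]), 'qd': array([-0.0003116 , -0.00024758, -0.00049712,  0.00041825, -0.00080053,
        0.00051221]), 'joint_efforts': array([-5.42303678e-04, -5.82724357e+01,  2.93059194e+01,  6.99701786e+00,
        7.06247418e-03, -1.53426822e-04]), 'eef_pos': array([ 0.23872962, -0.63088799,  0.24462639]), 'ee_rot': array([ 3.13995136e+00, -1.51875955e-04, -2.77992330e+00]), 'force': array([ 0.00833335,  0.24752472, -0.26889527]), 'moment': array([ 0.01449224,  0.05043969, -0.01670487]), 'gripper_force': 0.0, 'width': 0.08768980134264111}
scene 403.62850740411005 403.62850740411005 256.05216231633165 190.9979063358395 [[0.6204, -0.7843, -0.0055], [-0.6003, -0.4703, -0.6469], [0.5048, 0.4046, -0.7626]] [-0.4445, 0.2224, 0.7065]
tray [([323.8, 185.1, 27.2, 33.7], 0.68), ([247.3, 140.8, 96.2, 76.8], 0.65)]
tall_prop_a [([323.1, 185.4, 26.2, 30.9], 0.9), ([291.2, 208.8, 25.7, 34.0], 0.61)]
short_prop_a [([262.5, 244.0, 23.6, 29.4], 0.9), ([352.3, 203.1, 19.4, 24.5], 0.87)]
setter_bar [([217.6, 187.7, 95.6, 34.6], 0.56)]
beaker []
dish [([300.1, 269.4, 27.0, 27.5], 0.82)]
top 437.4125590316826 437.4125590316826 261.7777290167485 183.04112593011115 [[-0.0045, -0.9999, -0.0146], [-0.9846, 0.007, -0.1746], [0.1747, 0.0136, -0.9845]] [-0.149, 0.4967, 0.885]
tray [([219.6, 139.6, 107.1, 67.1], 0.62)]
tall_prop_a [([321.5, 146.2, 19.2, 25.2], 0.78), ([317.5, 189.0, 26.7, 19.4], 0.65)]
short_prop_a [([356.4, 146.9, 22.9, 20.9], 0.93), ([319.4, 235.9, 17.5, 18.5], 0.79)]
setter_bar [([236.6, 206.4, 93.1, 48.6], 0.76)]
beaker [([360.6, 191.2, 23.6, 25.4], 0.98)]
dish [([358.9, 236.1, 25.3, 23.5], 0.82)]
```

```bash
python3 - <<'E'
import cv2
a=cv2.imread("pics/top0.png");cv2.imwrite("pics/topc.png",cv2.resize(a[90:270,150:410],None,fx=3,fy=3,interpolation=cv2.INTER_CUBIC))
a=cv2.imread("pics/scene0.png");cv2.imwrite("pics/scenec.png",cv2.resize(a[90:290,150:400],None,fx=3,fy=3,interpolation=cv2.INTER_CUBIC))
E
```

```text
(no output)
```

View pics/topc.png

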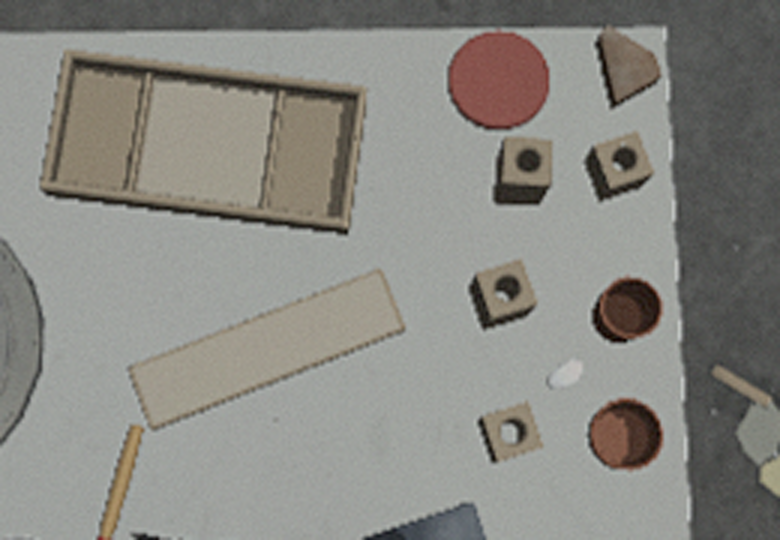

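View pics/scenec.png

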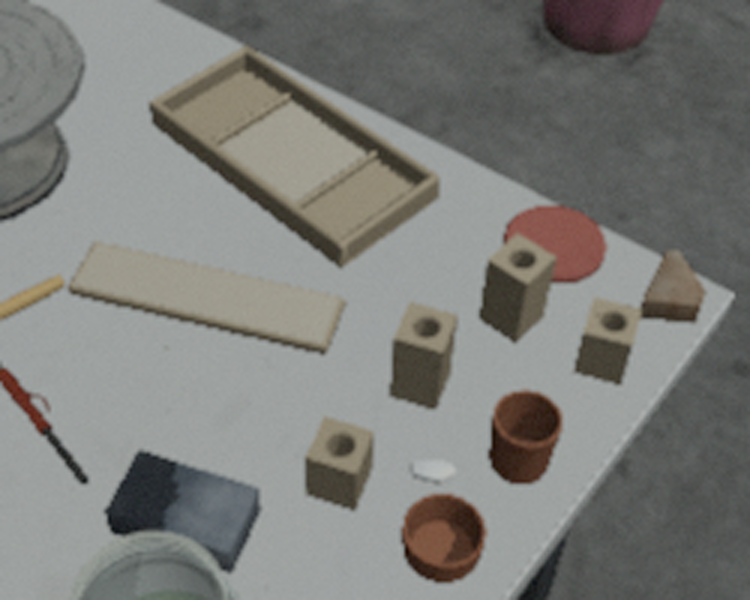

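The top crop shows the tray upper left, with its corners at about (68,52), (365,90), (348,232) and (42,190). The bar lies diagonally below it. The tall props are at (525,165) and (505,290), the short ones at (622,163) and (512,432), the beaker at (628,308) and the dish at (627,434). The scene crop confirms which props are tall. Next I'll fit the models to silhouettes in both views.

```bash
cat > h.py <<'E'
from station import arm, imaging, models
import cv2, numpy as np
from scipy.optimize import minimize
def rnd(r0,r1,h):
    a=np.linspace(0,2*np.pi,40,endpoint=False)
    return lambda H:np.vstack([np.c_[r*np.cos(a),r*np.sin(a),0*a+z] for r,z in((r0,0),(r1,H))])
def box(x,y):
    return lambda H:np.array([[i*x/2,j*y/2,k*H] for i in(-1,1) for j in(-1,1) for k in(0,1)])
S={"tray":(box(.11,.23),.026),"tall_prop_a":(box(.034,.034),.065),"short_prop_a":(box(.034,.034),.045),
"setter_bar":(box(.05,.2),.01),"beaker":(rnd(.02,.0225,.052),.052),"dish":(rnd(.019,.026,.03),.03)}
def proj(f,P):
    c=P@np.array(f["R"]).T+f["t"]
    return np.c_[f["fx"]*c[:,0]/c[:,2]+f["cx"],f["fy"]*c[:,1]/c[:,2]+f["cy"]]
def back(f,u,z):
    R=np.array(f["R"]);o=-R.T@f["t"];d=R.T@np.array([(u[0]-f["cx"])/f["fx"],(u[1]-f["cy"])/f["fy"],1])
    return o+d*(z-o[2])/d[2]
def pts(name,p):
    P=S[name][0](p[3]); c,s=np.cos(p[2]),np.sin(p[2])
    return P@np.array([[c,s,0],[-s,c,0],[0,0,1]])+[p[0],p[1],p[4] if len(p)>4 else 0]
def fit(name,obs,p0,free=(0,1,2,3)):
    "obs: list of (frame, mask); p=[x,y,yaw,height,z]"
    p0=np.array(p0,float);free=list(free);K=8
    ms=[]
    for f,m in obs:
        r,c=np.where(m);r0,r1,c0,c1=r.min()-8,r.max()+9,c.min()-8,c.max()+9
        ms.append((f,cv2.GaussianBlur(cv2.resize(m[r0:r1,c0:c1].astype(np.float32),None,fx=K,fy=K,interpolation=cv2.INTER_NEAREST),(0,0),4),np.array([c0-.0,r0-.0])))
    def cost(v):
        p=p0.copy();p[free]+=v*np.array([.01,.01,.2,.01,.01])[free];e=0
        for f,m,o in ms:
            q=((proj(f,pts(name,p))-o+.5)*K)
            im=np.zeros(m.shape,np.float32);cv2.fillConvexPoly(im,cv2.convexHull(np.round(q).astype(np.int32)),1.)
            e+=np.abs(im-m).sum()/m.sum()
        return e
    best=min((minimize(cost,x0,method="Nelder-Mead",options=dict(initial_simplex=np.vstack([x0,x0+np.eye(len(free))]),maxiter=400)) for x0 in (np.zeros(len(free)),-.5*np.ones(len(free)))),key=lambda r:r.fun)
    p=p0.copy();p[free]+=best.x*np.array([.01,.01,.2,.01,.01])[free]
    return p,best.fun
E
cat > m.py <<'E'
from h import *
F={c:imaging.grab_frame(c) for c in("scene","top")}
Sil={(n,c):models.silhouettes(n,c) for n in S for c in F}
for k,v in Sil.items(): print(k,[(np.round(b["extent"]).astype(int).tolist(),round(b["confidence"],2)) for b in v])
# things: name, top px, scene px, yaw guess
L=[("tray",(219,140),(247,141),-.1),("tall_prop_a",(323,146),(323,185),0),("tall_prop_a",(317,188),(291,209),-.3),
("short_prop_a",(356,146),(352,203),.3),("short_prop_a",(320,235),(262,244),.3),("setter_bar",(237,206),(218,188),.3),("beaker",(360,191),(325,235),0),("dish",(359,236),(300,269),0)]
for n,t,s,y in L:
    obs=[]
    for c,px in(("top",t),("scene",s)):
        m=[b for b in Sil[n,c] if np.hypot(b["extent"][0]-px[0],b["extent"][1]-px[1])<9]
        if m: obs.append((F[c],m[0]["pixels"]))
    if not obs: print(n,"none");continue
    H=S[n][1];b=back(F["top"],t,H/2)
    fr=(0,1,2,3) if len(obs)>1 else (0,1,2)
    if n in("beaker","dish"): fr=tuple(i for i in fr if i!=2)
    for o,ff,lab in [(obs,fr,"all")]+[([o],tuple(i for i in fr if i<3),"single") for o in obs]:
        p,e=fit(n,o,[b[0],b[1],y,H],ff); print(n,lab,len(o),np.round(p,4),round(e/len(o),3))
E
python3 m.py
```

```text
('tray', 'scene') [([249, 141, 99, 73], 0.56)]
('tray', 'top') [([219, 138, 107, 63], 0.6)]
('tall_prop_a', 'scene') [([323, 185, 28, 35], 0.78)]
('tall_prop_a', 'top') [([322, 145, 18, 24], 0.72), ([319, 190, 26, 19], 0.57)]
('short_prop_a', 'scene') [([352, 203, 22, 27], 0.66), ([264, 244, 25, 32], 0.62)]
('short_prop_a', 'top') [([356, 147, 22, 20], 0.81), ([319, 236, 17, 17], 0.57)]
('setter_bar', 'scene') [([218, 188, 95, 31], 0.84)]
('setter_bar', 'top') [([239, 207, 92, 54], 0.73)]
('beaker', 'scene') [([325, 235, 26, 29], 0.65), ([290, 206, 27, 34], 0.26)]
('beaker', 'top') [([359, 192, 24, 21], 0.64)]
('dish', 'scene') [([298, 270, 28, 27], 0.6)]
('dish', 'top') [([359, 192, 24, 26], 0.66), ([357, 236, 26, 24], 0.57)]
tray all 2 [ 0.6084 -0.0548 -0.1358  0.025 ] 0.061
tray single 1 [ 0.6058 -0.0546 -0.1346  0.026 ] 0.038
tray single 1 [ 0.6114 -0.0553 -0.1421  0.026 ] 0.049
tall_prop_a all 2 [ 0.577  -0.2868 -0.073   0.0666] 0.137
tall_prop_a single 1 [ 0.5751 -0.2857 -0.0667  0.065 ] 0.093
tall_prop_a single 1 [ 0.5813 -0.2866 -0.0952  0.065 ] 0.079
tall_prop_a all 1 [ 0.48
[... 260 characters left out ...]
37  0.045 ] 0.107
short_prop_a all 2 [ 0.39   -0.2747  0.2939  0.0433] 0.213
short_prop_a single 1 [ 0.3884 -0.2728  0.3159  0.045 ] 0.231
short_prop_a single 1 [ 0.392  -0.2755  0.3214  0.045 ] 0.099
setter_bar all 2 [ 0.4534 -0.1004  0.3782  0.0119] 0.09
setter_bar single 1 [ 0.4518 -0.0998  0.3815  0.01  ] 0.058
setter_bar single 1 [ 0.4563 -0.1004  0.3717  0.01  ] 0.064
beaker all 2 [ 0.4763 -0.3576  0.      0.0485] 0.145
beaker single 1 [ 0.4743 -0.3567  0.      0.052 ] 0.149
beaker single 1 [ 0.4783 -0.3575  0.      0.052 ] 0.126
dish all 2 [ 0.3878 -0.3548  0.      0.0266] 0.122
dish single 1 [ 0.3859 -0.3534  0.      0.03  ] 0.091
dish single 1 [ 0.3884 -0.3562  0.      0.03  ] 0.089
```

Call:
play_rows --pt "0 0 0" --pt "0 0 0" --pt "0 0 0" --pt "0 0 0" --pt "0 0 0" --pt "0 0 0" --pt "0 0 0" --pt "0 0 0" --twist '[-0.95,-0.95,-0.95,-0.95,-0.95,-0.95,-0.95,-0.95]' --fingers 0.65 --newtons 25

```text
t: 2.4
eef_pos: [0.2389, -0.6313, 0.2456]
ee_rot: [-3.142, -0.0, -1.635]
force: [-0.1, -0.2, -0.4]
width: 0.0569
gripper_force: 0.0
```

```bash
cat > d.py <<'E'
import sys,numpy as np
from station import arm
s=arm.get_state();p=s["eef_pos"];y=s["ee_rot"][2]
print("pose",np.round(p,4),np.round(s["ee_rot"],4),"w",round(s["width"],4),"t",s["t"])
for a in sys.argv[1:]:
    x,yy,z,yw=map(float,a.split(","))
    d=np.array([x,yy,z])-p;c,sn=np.cos(y),np.sin(y)
    t=-(yw-y+np.pi/2)%np.pi
    t=-((yw-y+np.pi/2)%np.pi-np.pi/2)
    print("units",np.round(np.array([c*d[0]+sn*d[1],sn*d[0]-c*d[1],-d[2]])/.025,2),"twist",round(t/.15,2))
    p,y=np.array([x,yy,z]),yw
E
python3 d.py .577,-.287,.15,-1.644 .577,-.287,.048,-1.644
```

```text
pose [ 0.2389 -0.6313  0.2456] [-3.1416 -0.     -1.6351] w 0.0569 t 2.4
units [-14.61 -12.61   3.82] twist 0.06
units [-0.    0.    4.08] twist -0.0
```

Call:
play_rows --pt "-1 -0.9 0" --pt "-1 -0.9 0" --pt "-1 -0.9 0" --pt "-1 -0.9 0" --pt "-1 -0.9 0" --pt "-1 -0.9 0" --pt "-1 -0.9 0" --pt "-1 -0.9 0" --twist '[0,0,0,0,0,0,0,0.06]'

```text
t: 3.4
eef_pos: [0.433, -0.4434, 0.2457]
ee_rot: [-3.141, -0.0, -1.649]
force: [0.2, -0.6, -0.1]
width: 0.0569
gripper_force: 0.0
```

Call:
play_rows --pt "-1 -0.9 0.6" --pt "-1 -0.9 0.6" --pt "-1 -0.9 0.6" --pt "-1 -0.9 0.6" --pt "-1 -0.9 0.6" --pt "-1 -0.9 0.6" --pt "-0.6 -0.01 0.2" --pt "0 0 0" --twist '[0,0,0,0,0,0,0,0]'

```text
t: 4.4
eef_pos: [0.5797, -0.2893, 0.1502]
ee_rot: [3.141, 0.0, -1.647]
force: [-0.6, 0.1, -0.6]
width: 0.057
gripper_force: 0.0
```

```bash
python3 d.py .577,-.287,.048,-1.644; python3 - <<'E'
from h import *
f=imaging.grab_frame("scene")
for b in models.silhouettes("tall_prop_a","scene"): print(b["extent"],b["confidence"])
cv2.imwrite("pics/s1.png",cv2.resize(f["pixels"][90:290,200:400,::-1],None,fx=3,fy=3,interpolation=cv2.INTER_CUBIC))
E
```

```text
pose [ 0.5797 -0.2893  0.1502] [ 3.1406e+00  2.0000e-04 -1.6475e+00] w 0.057 t 4.4
units [-0.08  0.11  4.09] twist -0.02
[293.1, 208.8, 25.2, 36.1] 0.86
[323.7, 184.2, 27.2, 33.7] 0.67
```

View pics/s1.png

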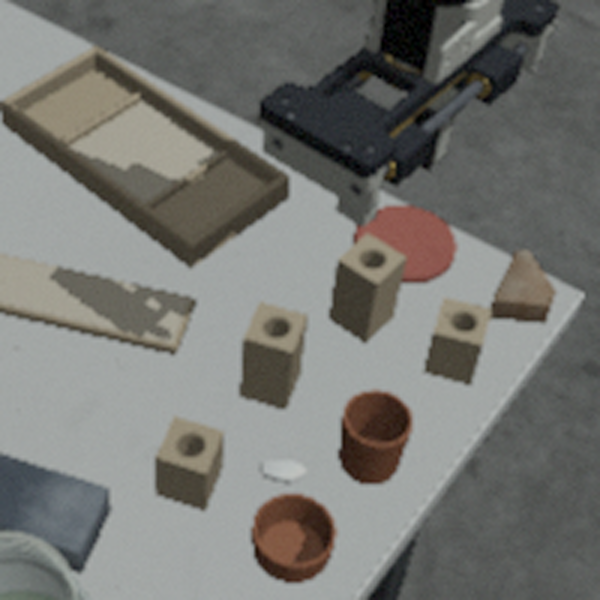

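The scene crop shows both tall props (tops at about (375,255) and (277,325)), with the fingers above prop A at about (360,205). That is where a hand-height projection puts them, so I'll descend.

Call:
play_rows --pt "-0.08 0.1 0.7" --pt "0 0 0.8" --pt "0 0 0.8" --pt "0 0 0.8" --pt "0 0 0.7" --pt "0 0 0.3" --pt "0 0 0" --pt "0 0 0" --twist '[0,0,0,0,0,0,0,0]'

```text
t: 5.5
eef_pos: [0.5781, -0.2882, 0.0488]
ee_rot: [-3.14, -0.0, -1.649]
force: [0.3, 0.3, 0.6]
width: 0.0569
gripper_force: 0.0
```

Call:
play_rows --pt "0 0 0" --pt "0 0 0" --pt "0 0 0" --pt "0 0 0" --pt "0 0 0" --pt "0 0 0" --twist '[0,0,0,0,0,0]' --fingers 0

```text
t: 6.25
eef_pos: [0.5776, -0.288, 0.0483]
ee_rot: [-3.142, -0.0, -1.649]
force: [-1.2, 1.5, 4.2]
width: 0.0341
gripper_force: 25.0
```

```bash
python3 d.py .577,-.287,.16,-1.65 .5976,-.134,.16,-1.707 .5976,-.134,.06,-1.707;  python3 - <<'E'
from h import *
f=imaging.grab_frame("scene")
for b in models.silhouettes("tall_prop_a","scene"): 
    if abs(b["extent"][0]-292)<8: print(b["extent"],fit("tall_prop_a",[(f,b["pixels"])],[.487,-.269,.33,.065],(0,1,2)))
E
```

```text
pose [ 0.5776 -0.288   0.0483] [-3.1415 -0.     -1.6487] w 0.0341 t 6.25
units [-0.04  0.03 -4.47] twist 0.01
units [-6.17 -0.34 -0.  ] twist 0.38
units [-0.  0.  4.] twist -0.0
[292.1, 207.1, 24.5, 32.4] (array([ 0.48953377, -0.27025546,  0.30027084,  0.065     ]), np.float64(0.07819393277168274))
```

Call:
play_rows --pt "0 0 -0.5" --pt "0 0 -1" --pt "0 0 -1" --pt "0 0 -1" --pt "-0.5 0 -0.9" --pt "-1 0 0" --pt "-1 0 0" --pt "-1 0 0" --twist '[0,0,0,0,0,0,0,0]'

```text
t: 7.35
eef_pos: [0.5845, -0.2001, 0.1587]
ee_rot: [-3.141, 0.0, -1.649]
force: [0.8, 0.6, -1.5]
width: 0.0336
gripper_force: 25.0
```

Call:
play_rows --pt "-1 -0.15 0" --pt "-1 -0.15 0" --pt "-0.6 0 0" --pt "0 0 0" --pt "0 0 0" --twist '[0,0,0.38,0,0]'

```text
t: 7.98
eef_pos: [0.597, -0.1368, 0.1583]
ee_rot: [-3.141, 0.0, -1.705]
force: [0.2, 0.3, -1.9]
width: 0.0339
gripper_force: 25.0
```

```bash
python3 d.py .5976,-.134,.0567,-1.707
```

```text
pose [ 0.597  -0.1368  0.1583] [-3.1413  0.     -1.7048] w 0.0339 t 7.975
units [-0.12 -0.01  4.06] twist 0.01
```

Call:
play_rows --pt "-0.12 0 0.7" --pt "0 0 0.8" --pt "0 0 0.8" --pt "0 0 0.8" --pt "0 0 0.5" --pt "0 0 0.3" --pt "0 0 0.1" --pt "0 0 0" --twist '[0,0,0,0,0,0,0,0]'

```text
t: 8.98
eef_pos: [0.5976, -0.1336, 0.0584]
ee_rot: [-3.141, 0.0, -1.706]
force: [-0.3, 0.5, -0.4]
width: 0.0336
gripper_force: 25.0
```

```bash
python3 d.py .5976,-.134,.0565,-1.707
```

```text
pose [ 0.5976 -0.1336  0.0584] [-3.1410e+00  1.0000e-04 -1.7057e+00] w 0.0336 t 8.975
units [ 0.02 -0.    0.08] twist 0.01
```

Call:
play_rows --pt "0 0 0.06" --pt "0 0 0.04" --pt "0 0 0" --twist '[0,0,0]'

```text
t: 9.35
eef_pos: [0.5977, -0.1335, 0.0563]
ee_rot: [-3.141, 0.0, -1.705]
force: [-0.7, 0.4, 5.1]
width: 0.0337
gripper_force: 25.0
```

Call:
play_rows --pt "0 0 0" --pt "0 0 0" --pt "0 0 0" --pt "0 0 0" --pt "0 0 -0.7" --pt "0 0 -1" --pt "0 0 -1" --pt "0 0 -1" --twist '[0,0,0,0,0,0,0,0]' --fingers 0.65

```text
t: 10.35
eef_pos: [0.5976, -0.1336, 0.1503]
ee_rot: [-3.14, 0.0, -1.706]
force: [0.9, 0.4, 0.6]
width: 0.0568
gripper_force: 0.0
```

```bash
python3 d.py .487,-.2695,.16,-1.707  .487,-.2695,.16,-1.251 .487,-.2695,.048,-1.251; python3 - <<'E'
from h import *
f=imaging.grab_frame("top")
cv2.imwrite("pics/t2.png",cv2.resize(f["pixels"][90:270,150:410,::-1],None,fx=3,fy=3,interpolation=cv2.INTER_CUBIC))
E
```

```text
pose [ 0.5976 -0.1336  0.1503] [-3.1404e+00  1.0000e-04 -1.7056e+00] w 0.0568 t 10.35
units [ 5.98  3.65 -0.39] twist 0.01
units [-0.  0. -0.] twist -3.04
units [ 0.   -0.    4.48] twist -0.0
```

View pics/t2.png

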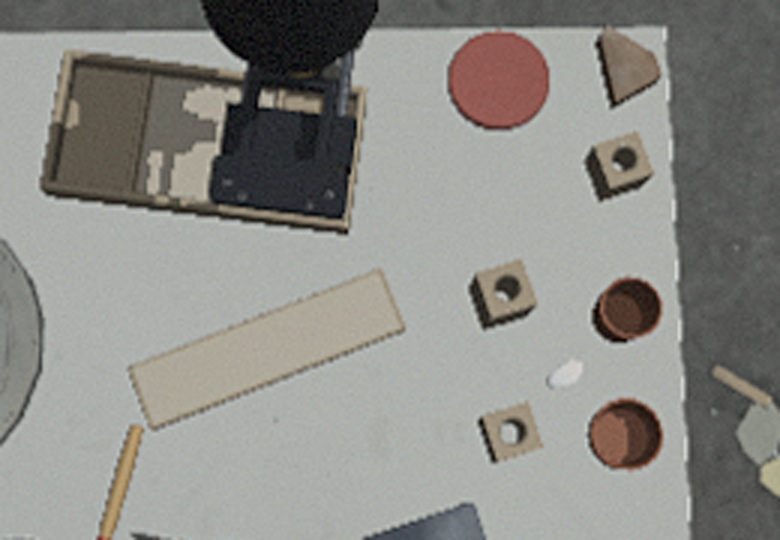

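The top crop shows prop A's old spot empty and the gripper over the right-hand bay, hiding the placed prop. Prop B is still at (505,290). I'll go to it next.

Call:
play_rows --pt "0.9 0.6 -0.2" --pt "1 0.6 -0.2" --pt "1 0.6 0" --pt "1 0.6 0" --pt "1 0.6 0" --pt "1 0.6 0" --pt "0.08 0.05 0" --pt "0 0 0" --twist '[0,0,0,0,0,0,0,-0.2]'

```text
t: 11.4
eef_pos: [0.4866, -0.2698, 0.1586]
ee_rot: [-3.141, -0.0, -1.675]
force: [0.1, -0.0, -0.5]
width: 0.0571
gripper_force: 0.0
```

Call:
play_rows --pt "0 0 0" --pt "0 0 0" --pt "0 0 0" --pt "0 0 0" --pt "0 0 0" --twist '[-0.9,-0.9,-0.9,-0.1,0]'

```text
t: 12.02
eef_pos: [0.4871, -0.2691, 0.1581]
ee_rot: [-3.142, 0.0, -1.257]
force: [0.3, 0.0, -0.7]
width: 0.0568
gripper_force: 0.0
```

```bash
python3 d.py .487,-.2695,.049,-1.251; python3 - <<'E'
from h import *
f=imaging.grab_frame("top")
for b in models.silhouettes("tall_prop_a","top"): print(b["extent"],b["confidence"])
E
```

```text
pose [ 0.4871 -0.2691  0.1581] [-3.1416  0.     -1.2573] w 0.0568 t 12.025
units [0.01 0.01 4.36] twist -0.04
[316.4, 191.2, 24.6, 18.5] 0.54
```

Call:
play_rows --pt "0 0 0.7" --pt "0 0 0.8" --pt "0 0 0.8" --pt "0 0 0.8" --pt "0 0 0.8" --pt "0 0 0.46" --pt "0 0 0" --pt "0 0 0" --twist '[0,0,0,0,0,0,0,0]'

```text
t: 13.12
eef_pos: [0.4873, -0.2696, 0.0497]
ee_rot: [-3.141, -0.001, -1.256]
force: [0.3, 0.0, 0.8]
width: 0.057
gripper_force: 0.0
```

Call:
play_rows --pt "0 0 0" --pt "0 0 0" --pt "0 0 0" --pt "0 0 0" --pt "0 0 0" --pt "0 0 0" --twist '[0,0,0,0,0,0]' --fingers 0

```text
t: 13.88
eef_pos: [0.4869, -0.2695, 0.0494]
ee_rot: [-3.141, -0.0, -1.256]
force: [-1.3, 0.4, 6.0]
width: 0.0336
gripper_force: 25.0
```

Call:
play_rows --pt "0 0 -0.5" --pt "0 0 -1" --pt "0 0 -1" --pt "0 0 -1" --pt "0 0 -1" --pt "0 0 -0.5" --pt "0 0 0" --pt "0 0 0" --twist '[0,0,0,0.7,0.8,0.8,0.7,0]'

```text
t: 14.88
eef_pos: [0.4868, -0.2694, 0.1746]
ee_rot: [-3.141, 0.0, -1.705]
force: [0.5, -0.3, -0.5]
width: 0.0336
gripper_force: 25.0
```

```bash
python3 d.py .6192,.0245,.17,-1.707
```

```text
pose [ 0.4868 -0.2694  0.1746] [-3.1410e+00  2.0000e-04 -1.7052e+00] w 0.0336 t 14.875
units [-12.36  -3.67   0.18] twist 0.01
```

Call:
play_rows --pt "-0.7 -0.3 0" --pt "-1 -0.3 0" --pt "-1 -0.3 0" --pt "-1 -0.3 0" --pt "-1 -0.3 0" --pt "-1 -0.3 0" --pt "-1 -0.3 0" --pt "-1 -0.3 0" --twist '[0,0,0,0,0,0,0,0]'

```text
t: 15.88
eef_pos: [0.5726, -0.0851, 0.1739]
ee_rot: [3.141, -0.0, -1.703]
force: [0.3, -0.4, -0.7]
width: 0.0342
gripper_force: 25.0
```

Call:
play_rows --pt "-1 -0.3 0" --pt "-1 -0.3 0" --pt "-1 -0.3 0" --pt "-1 -0.3 0" --pt "-0.66 -0.07 0" --pt "0 0 0.6" --pt "0 0 0.6" --pt "0 0 0" --twist '[0,0,0,0,0,0,0,0]'

```text
t: 16.88
eef_pos: [0.6179, 0.0235, 0.142]
ee_rot: [3.138, -0.001, -1.707]
force: [0.1, -0.7, -1.1]
width: 0.0339
gripper_force: 25.0
```

```bash
python3 d.py .6192,.0245,.059,-1.707
```

```text
pose [0.6179 0.0235 0.142 ] [ 3.1381e+00 -1.4000e-03 -1.7068e+00] w 0.0339 t 16.875
units [-0.05 -0.05  3.32] twist 0.0
```

Call:
play_rows --pt "-0.05 -0.05 0.7" --pt "0 0 0.8" --pt "0 0 0.8" --pt "0 0 0.5" --pt "0 0 0.3" --pt "0 0 0.1" --pt "0 0 0" --pt "0 0 0" --twist '[0,0,0,0,0,0,0,0]'

```text
t: 17.88
eef_pos: [0.6211, 0.0256, 0.0647]
ee_rot: [-3.141, 0.0, -1.706]
force: [0.4, 0.5, -2.4]
width: 0.0339
gripper_force: 25.0
```

```bash
python3 d.py .6192,.0245,.0575,-1.707
```

```text
pose [0.6211 0.0256 0.0647] [-3.1406e+00  5.0000e-04 -1.7057e+00] w 0.0339 t 17.875
units [0.05 0.07 0.29] twist 0.01
```

Call:
play_rows --pt "0.05 0.06 0.15" --pt "0 0 0.1" --pt "0 0 0.08" --pt "0 0 0" --twist '[0,0,0,0]'

```text
t: 18.38
eef_pos: [0.6189, 0.0244, 0.0574]
ee_rot: [-3.141, -0.0, -1.705]
force: [-6.0, 0.4, 13.6]
width: 0.0341
gripper_force: 25.0
```

Call:
play_rows --pt "0 0 0" --pt "0 0 0" --pt "0 0 0" --pt "0 0 0" --pt "0 0 -0.7" --pt "0 0 -1" --pt "0 0 -1" --pt "0 0 -1" --twist '[0,0,0,0,0,0,0,0]' --fingers 0.65

```text
t: 19.38
eef_pos: [0.6193, 0.0244, 0.1506]
ee_rot: [-3.14, 0.0, -1.706]
force: [0.3, 0.0, 0.2]
width: 0.0571
gripper_force: 0.0
```

```bash
python3 d.py .4763,-.3574,.15,-1.707 .4763,-.3574,.036,-1.707
```

```text
pose [0.6193 0.0244 0.1506] [-3.1404e+00  4.0000e-04 -1.7057e+00] w 0.0571 t 19.375
units [15.9   3.62  0.02] twist 0.01
units [-0.    0.    4.56] twist -0.0
```

Call:
play_rows --pt "0.9 0.2 0" --pt "1 0.22 0" --pt "1 0.22 0" --pt "1 0.23 0" --pt "1 0.23 0" --pt "1 0.23 0" --pt "1 0.23 0" --pt "1 0.23 0" --twist '[0,0,0,0,0,0,0,0]' --fingers 0.72

```text
t: 20.38
eef_pos: [0.5466, -0.1673, 0.1477]
ee_rot: [3.14, -0.0, -1.707]
force: [-0.2, 1.1, -0.6]
width: 0.063
gripper_force: 0.0
```

Call:
play_rows --pt "1 0.23 0" --pt "1 0.23 0" --pt "1 0.23 0" --pt "1 0.23 0" --pt "1 0.23 0" --pt "1 0.23 0" --pt "1 0.23 0" --pt "1 0.22 0" --twist '[0,0,0,0,0,0,0,0]'

```text
t: 21.38
eef_pos: [0.474, -0.3589, 0.1477]
ee_rot: [3.14, 0.0, -1.707]
force: [0.4, -0.6, 0.4]
width: 0.0631
gripper_force: 0.0
```

Call:
play_rows --pt "0 0 0" --pt "0 0 0" --twist '[0,0]'

```text
t: 21.62
eef_pos: [0.4749, -0.3577, 0.1478]
ee_rot: [3.141, 0.0, -1.707]
force: [0.0, 0.3, -0.3]
width: 0.0631
gripper_force: 0.0
```

```bash
python3 d.py .4763,-.3574,.037,-1.707; python3 - <<'E'
from h import *
f=imaging.grab_frame("top");g=imaging.grab_frame("scene");F=dict(top=f,scene=g)
# verify placed props and tray
T={}
for n in("tall_prop_a","tray"):
  for c in F:
    for b in models.silhouettes(n,c):
      e=b["extent"];print(n,c,np.round(e),round(b["confidence"],2))
      if n=="tall_prop_a":
        for q in((.5976,-.134),(.6192,.0245)):
          ctr=proj(F[c],np.array([[*q,.04]]))[0]
          if np.hypot(*(ctr-e[:2]))<10: print("  fit",q,[np.round(v,4) for v in fit(n,[(F[c],b["pixels"])],[*q,-.136,.065,.008],(0,1,2))])
cv2.imwrite("pics/t3.png",np.hstack([cv2.resize(f["pixels"][100:190,150:310,::-1],None,fx=2.5,fy=2.5,interpolation=cv2.INTER_CUBIC),cv2.resize(g["pixels"][85:175,180:340,::-1],None,fx=2.5,fy=2.5,interpolation=cv2.INTER_CUBIC)]))
E
```

```text
pose [ 0.4749 -0.3577  0.1478] [ 3.1407e+00  3.0000e-04 -1.7071e+00] w 0.0631 t 21.625
units [-0.02 -0.05  4.43] twist -0.0
tall_prop_a top [174. 124.  12.  10.] 0.49
  fit (0.6192, 0.0245) [array([ 0.5629, -0.0111,  1.1603,  0.065 ,  0.008 ]), np.float64(1.0)]
tall_prop_a scene [224. 114.  22.  32.] 0.91
  fit (0.6192, 0.0245) [array([ 0.6225,  0.0245, -0.1688,  0.065 ,  0.008 ]), np.float64(0.0789)]
tall_prop_a scene [271. 145.  19.  31.] 0.85
  fit (0.5976, -0.134) [array([ 0.6026, -0.1316, -0.1229,  0.065 ,  0.008 ]), np.float64(0.0879)]
tray top [185. 123.  30.  34.] 0.74
tray scene [248. 142.  99.  69.] 0.63
```

View pics/t3.png

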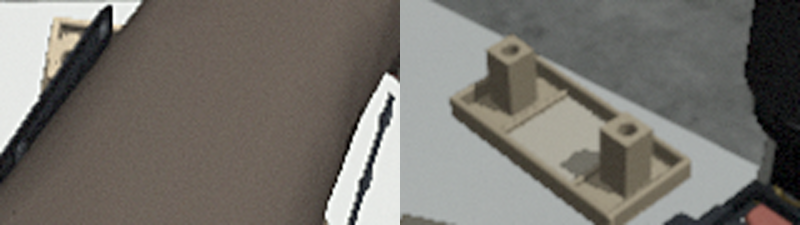

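The right half (scene view) shows both props upright in their end bays, at (512,75) and (625,155). Relative to the tray the fit gives (2,-77) mm and (0,81) mm. The left half is blocked by the arm. Next is the beaker.

Call:
play_rows --pt "-0.02 -0.05 0.7" --pt "0 0 0.8" --pt "0 0 0.8" --pt "0 0 0.8" --pt "0 0 0.8" --pt "0 0 0.45" --pt "0 0 0.08" --pt "0 0 0" --twist '[0,0,0,0,0,0,0,0]'

```text
t: 22.92
eef_pos: [0.4775, -0.357, 0.0378]
ee_rot: [-3.141, -0.0, -1.706]
force: [0.3, 0.3, -0.2]
width: 0.0633
gripper_force: 0.0
```

Call:
play_rows --pt "0 0 0" --pt "0 0 0" --pt "0 0 0" --pt "0 0 0" --pt "0 0 0" --pt "0 0 0" --twist '[0,0,0,0,0,0]' --fingers 0 --newtons 15

```text
t: 23.68
eef_pos: [0.4773, -0.3571, 0.0379]
ee_rot: [-3.141, -0.0, -1.706]
force: [-1.7, 0.3, 6.0]
width: 0.0433
gripper_force: 15.0
```

Call:
play_rows --pt "0 0 -0.5" --pt "0 0 -1" --pt "0 0 -1" --pt "0 0 -1" --pt "0 0 -1" --pt "0 0 -1" --pt "0 0 -0.5" --pt "0 0 0" --twist '[0,0,0,0,0,0,0,0]'

```text
t: 24.68
eef_pos: [0.4776, -0.357, 0.1884]
ee_rot: [-3.14, -0.0, -1.706]
force: [0.1, -0.2, -0.4]
width: 0.0437
gripper_force: 15.0
```

```bash
python3 d.py .6084,-.0548,.18,-1.707
```

```text
pose [ 0.4776 -0.357   0.1884] [-3.1398e+00 -2.0000e-04 -1.7058e+00] w 0.0437 t 24.675
units [-12.68  -3.56   0.33] twist 0.01
```

Call:
play_rows --pt "-0.7 -0.28 0" --pt "-1 -0.28 0" --pt "-1 -0.28 0" --pt "-1 -0.28 0" --pt "-1 -0.28 0" --pt "-1 -0.28 0" --pt "-1 -0.28 0" --pt "-1 -0.28 0" --twist '[0,0,0,0,0,0,0,0]'

```text
t: 25.68
eef_pos: [0.5585, -0.172, 0.1862]
ee_rot: [3.14, -0.0, -1.705]
force: [-0.4, -0.5, -0.4]
width: 0.0433
gripper_force: 15.0
```

Call:
play_rows --pt "-1 -0.28 0" --pt "-1 -0.28 0" --pt "-1 -0.28 0" --pt "-1 -0.28 0" --pt "-0.98 -0.2 0" --pt "0 0 0" --pt "0 0 0" --twist '[0,0,0,0,0,0,0]'

```text
t: 26.55
eef_pos: [0.6077, -0.0545, 0.187]
ee_rot: [3.141, -0.0, -1.705]
force: [0.6, -0.1, -0.4]
width: 0.0436
gripper_force: 15.0
```

```bash
python3 d.py .6084,-.0548,.050,-1.707; python3 - <<'E'
from h import *
g=imaging.grab_frame("scene")
cv2.imwrite("pics/s4.png",cv2.resize(g["pixels"][40:240,180:400,::-1],None,fx=2.5,fy=2.5,interpolation=cv2.INTER_CUBIC))
E
```

```text
pose [ 0.6077 -0.0545  0.187 ] [ 3.1406e+00 -3.0000e-04 -1.7053e+00] w 0.0436 t 26.55
units [ 0.01 -0.03  5.48] twist 0.01
```

View pics/s4.png

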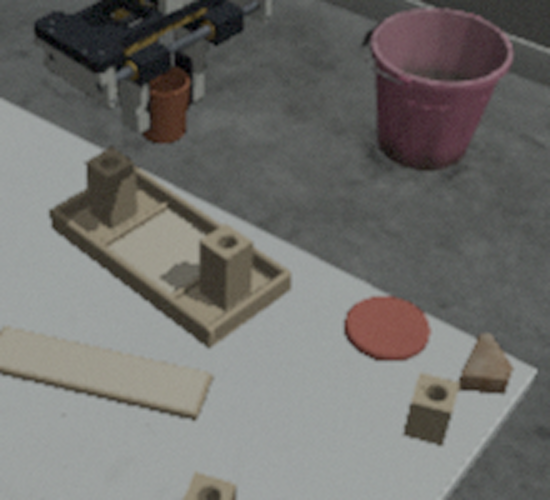

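The beaker hangs upright in the gripper at (165,105), above the middle bay. Lowering it.

Call:
play_rows --pt "0 -0.03 0.7" --pt "0 0 0.9" --pt "0 0 0.9" --pt "0 0 0.9" --pt "0 0 0.9" --pt "0 0 0.6" --pt "0 0 0.4" --pt "0 0 0.1" --twist '[0,0,0,0,0,0,0,0]'

```text
t: 27.6
eef_pos: [0.6086, -0.0551, 0.052]
ee_rot: [3.141, -0.0, -1.706]
force: [-0.5, -0.3, -1.0]
width: 0.044
gripper_force: 15.0
```

Call:
play_rows --pt "0 0 0.1" --pt "0 0 0.07" --pt "0 0 0" --pt "0 0 0" --twist '[0,0,0,0]'

```text
t: 28.1
eef_pos: [0.609, -0.0549, 0.0486]
ee_rot: [-3.141, 0.0, -1.706]
force: [0.2, -0.2, -0.9]
width: 0.0438
gripper_force: 15.0
```

Expected contact is near 0.0459.

Call:
play_rows --pt "0 0 0.08" --pt "0 0 0.03" --pt "0 0 0" --twist '[0,0,0]'

```text
t: 28.48
eef_pos: [0.6089, -0.0549, 0.0459]
ee_rot: [-3.141, -0.0, -1.706]
force: [-1.6, 1.1, 3.2]
width: 0.0437
gripper_force: 15.0
```

Call:
play_rows --pt "0 0 0" --pt "0 0 0" --pt "0 0 0" --pt "0 0 0" --pt "0 0 -0.5" --pt "0 0 -1" --pt "0 0 -1" --pt "0 0 -1" --twist '[0,0,0,0,0,0,0,0]' --fingers 0.68

```text
t: 29.48
eef_pos: [0.609, -0.0549, 0.1349]
ee_rot: [-3.141, 0.0, -1.706]
force: [0.1, -0.4, -0.9]
width: 0.0598
gripper_force: 0.0
```

```bash
python3 d.py .4536,-.1002,.14,-1.707 .4536,-.1002,.14,-1.193 .4536,-.1002,.023,-1.193
```

```text
pose [ 0.609  -0.0549  0.1349] [-3.1407e+00  2.0000e-04 -1.7057e+00] w 0.0598 t 29.475
units [ 2.63  5.92 -0.2 ] twist 0.01
units [-0.  0. -0.] twist -3.43
units [ 0.   -0.    4.68] twist -0.0
```

Call:
play_rows --pt "0.4 0.9 -0.2" --pt "0.44 1 0" --pt "0.44 1 0" --pt "0.44 1 0" --pt "0.44 1 0" --pt "0.44 1 0" --pt "0.03 0.02 0" --pt "0 0 0" --twist '[0,0,0,0,0,0,0,0]' --fingers 0.78

```text
t: 30.48
eef_pos: [0.4541, -0.1001, 0.139]
ee_rot: [-3.14, 0.0, -1.706]
force: [0.4, 0.2, 0.8]
width: 0.0685
gripper_force: 0.0
```

Call:
play_rows --pt "0 0 0" --pt "0 0 0" --pt "0 0 0" --pt "0 0 0" --pt "0 0 0" --pt "0 0 0" --twist '[-0.8,-0.9,-0.9,-0.8,-0.03,0]'

```text
t: 31.22
eef_pos: [0.4537, -0.1001, 0.1381]
ee_rot: [3.142, -0.0, -1.194]
force: [-0.4, 1.1, -0.4]
width: 0.0685
gripper_force: 0.0
```

```bash
python3 d.py .4536,-.1002,.023,-1.193; python3 - <<'E'
from h import *
f=imaging.grab_frame("top");g=imaging.grab_frame("scene");F=dict(top=f,scene=g)
for c in F:
    for b in models.silhouettes("beaker",c):
      e=b["extent"];print("beaker",c,np.round(e),round(b["confidence"],2))
      if b["confidence"]>.4:print("  fit",[np.round(v,4) for v in fit("beaker",[(F[c],b["pixels"])],[.6084,-.0548,0,.052,.008],(0,1))])
    for b in models.silhouettes("setter_bar",c): print("bar",c,np.round(b["extent"]),round(b["confidence"],2))
cv2.imwrite("pics/t5.png",np.hstack([cv2.resize(f["pixels"][90:270,150:310,::-1],None,fx=2.5,fy=2.5,interpolation=cv2.INTER_CUBIC),cv2.resize(g["pixels"][60:240,150:310,::-1],None,fx=2.5,fy=2.5,interpolation=cv2.INTER_CUBIC)]))
E
```

```text
pose [ 0.4537 -0.1001  0.1381] [ 3.1416e+00 -1.0000e-04 -1.1936e+00] w 0.0685 t 31.225
units [0.   0.01 4.6 ] twist -0.0
bar top [239. 207.  90.  54.] 0.71
bar top [356. 146.  24.  25.] 0.58
beaker scene [247. 133.  21.  26.] 0.67
  fit [array([ 0.6123, -0.0547,  0.    ,  0.052 ,  0.008 ]), np.float64(0.0988)]
beaker scene [219. 189.  92.  36.] 0.43
  fit [array([ 0.6084, -0.0548,  0.    ,  0.052 ,  0.008 ]), np.float64(1.0)]
bar scene [219. 190.  97.  33.] 0.9
```

View pics/t5.png

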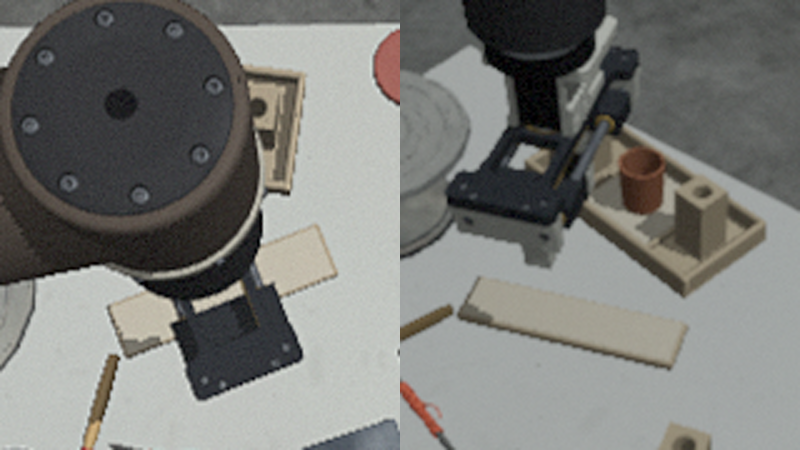

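The scene half shows the beaker upright between the props at (642,180). The gripper is above the bar's middle and lined up with it. Descending to grip the bar.

Call:
play_rows --pt "0 0 0.7" --pt "0 0 0.8" --pt "0 0 0.8" --pt "0 0 0.8" --pt "0 0 0.8" --pt "0 0 0.5" --pt "0 0 0.15" --pt "0 0 0" --twist '[0,0,0,0,0,0,0,0]'

```text
t: 32.52
eef_pos: [0.4535, -0.1001, 0.0245]
ee_rot: [-3.142, -0.0, -1.191]
force: [0.2, -0.1, 0.2]
width: 0.0685
gripper_force: 0.0
```

Call:
play_rows --pt "0 0 0.05" --pt "0 0 0" --twist '[0,0]'

```text
t: 32.78
eef_pos: [0.4536, -0.1001, 0.0235]
ee_rot: [-3.141, -0.0, -1.191]
force: [-0.0, 0.2, -0.3]
width: 0.0684
gripper_force: 0.0
```

Call:
play_rows --pt "0 0 0" --pt "0 0 0" --pt "0 0 0" --pt "0 0 0" --pt "0 0 0" --pt "0 0 0" --twist '[0,0,0,0,0,0]' --fingers 0 --newtons 35

```text
t: 33.52
eef_pos: [0.4531, -0.1002, 0.0231]
ee_rot: [3.141, 0.0, -1.191]
force: [-2.9, 0.3, 6.6]
width: 0.0493
gripper_force: 35.0
```

Call:
play_rows --pt "0 0 -0.4" --pt "0 0 -0.8" --pt "0 0 -1" --pt "0 0 -1" --pt "0 0 -1" --pt "0 0 -1" --pt "0 0 -0.8" --pt "0 0 0" --twist '[0,0,0,0,0,0.5,0.5,0.5]'

```text
t: 34.52
eef_pos: [0.4544, -0.0999, 0.1752]
ee_rot: [-3.137, 0.0, -1.418]
force: [0.1, -0.0, -3.1]
width: 0.0492
gripper_force: 35.0
```

Call:
play_rows --pt "0 0 0" --pt "0 0 0" --pt "0 0 0" --pt "0 0 0" --pt "0 0 0" --pt "0 0 0" --twist '[0.5,0.5,0.5,0.44,0,0]'

```text
t: 35.28
eef_pos: [0.4533, -0.1001, 0.1733]
ee_rot: [-3.141, 0.0, -1.706]
force: [0.4, -0.4, -1.3]
width: 0.0494
gripper_force: 35.0
```

```bash
python3 d.py .6084,-.0548,.17,-1.707;  python3 - <<'E'
from h import *
f=imaging.grab_frame("top");g=imaging.grab_frame("scene");F=dict(top=f,scene=g)
z=arm.get_state()["eef_pos"][2]-.0231
for c in F:
    for b in models.silhouettes("setter_bar",c)[:1]:
      print(c,np.round(b["extent"]),round(b["confidence"],2),[np.round(v,4) for v in fit("setter_bar",[(F[c],b["pixels"])],[.4534,-.1002,-.136,.01,z],(0,1,2))])
cv2.imwrite("pics/t6.png",np.hstack([cv2.resize(f["pixels"][90:270,150:310,::-1],None,fx=2.5,fy=2.5,interpolation=cv2.INTER_CUBIC),cv2.resize(g["pixels"][60:240,150:310,::-1],None,fx=2.5,fy=2.5,interpolation=cv2.INTER_CUBIC)]))
E
```

```text
pose [ 0.4533 -0.1001  0.1733] [-3.1413e+00  2.0000e-04 -1.7058e+00] w 0.0494 t 35.275
units [-2.63 -5.9   0.13] twist 0.01
top [233. 200. 109.  25.] 0.64 [array([ 0.4531, -0.0996, -0.1392,  0.01  ,  0.15  ]), np.float64(1.5131)]
scene [231. 145.  56.  50.] 0.62 [array([ 0.4569, -0.1003, -0.1346,  0.01  ,  0.15  ]), np.float64(0.2667)]
```

View pics/t6.png

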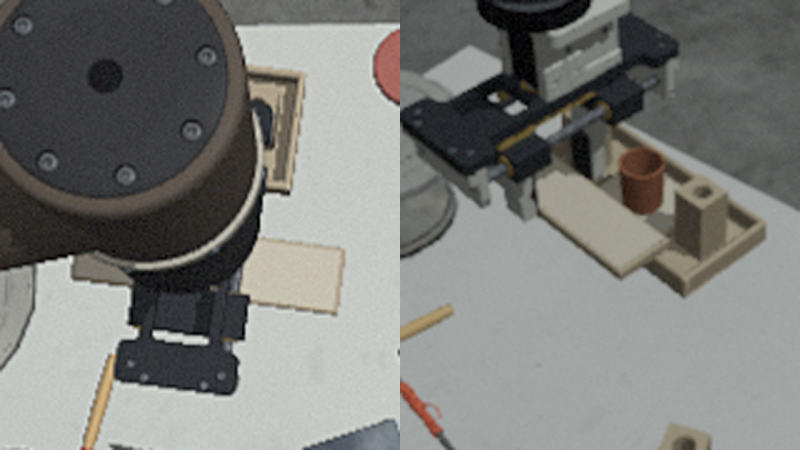

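Both halves show the bar held level by its middle and parallel to the tray. I'll carry it over.

Call:
play_rows --pt "-0.3 -0.5 0" --pt "-0.4 -0.9 0" --pt "-0.4 -0.9 0" --pt "-0.4 -0.9 0" --pt "-0.4 -0.9 0" --pt "-0.4 -0.9 0" --pt "-0.33 -0.9 0" --pt "0 0 0" --twist '[0,0,0,0,0,0,0,0]'

```text
t: 36.48
eef_pos: [0.6103, -0.0544, 0.1722]
ee_rot: [3.141, -0.0, -1.707]
force: [-0.4, -0.4, -2.0]
width: 0.0491
gripper_force: 35.0
```

Call:
play_rows --pt "0 0 0.5" --pt "0 0 0.6" --pt "0 0 0.6" --pt "0 0 0.5" --pt "0 0 0.3" --pt "0 0 0.2" --pt "0 0 0" --pt "0 0 0" --twist '[0,0,0,0,0,0,0,0]'

```text
t: 37.48
eef_pos: [0.6087, -0.0551, 0.106]
ee_rot: [-3.141, 0.0, -1.707]
force: [-0.9, -0.4, -2.0]
width: 0.0491
gripper_force: 35.0
```

```bash
python3 d.py .6084,-.0548,.097,-1.707
```

```text
pose [ 0.6087 -0.0551  0.106 ] [-3.1408e+00  2.0000e-04 -1.7072e+00] w 0.0491 t 37.475
units [-0.01  0.01  0.36] twist -0.0
```

Call:
play_rows --pt "0 0 0.15" --pt "0 0 0.12" --pt "0 0 0.09" --pt "0 0 0" --pt "0 0 0" --twist '[0,0,0,0,0]'

```text
t: 38.1
eef_pos: [0.6084, -0.0551, 0.0965]
ee_rot: [3.142, -0.0, -1.707]
force: [0.0, 0.3, -1.7]
width: 0.0493
gripper_force: 35.0
```

Call:
play_rows --pt "0 0 0.03" --pt "0 0 0.02" --pt "0 0 0" --pt "0 0 0" --twist '[0,0,0,0]'

```text
t: 38.6
eef_pos: [0.6085, -0.0551, 0.0962]
ee_rot: [-3.141, 0.0, -1.707]
force: [-2.7, 0.2, 6.1]
width: 0.0493
gripper_force: 35.0
```

Contact. Release and lift.

Call:
play_rows --pt "0 0 0" --pt "0 0 0" --pt "0 0 0" --pt "0 0 0" --pt "0 0 -0.5" --pt "0 0 -1" --pt "0 0 -1" --pt "0 0 -1" --twist '[0,0,0,0,0,0,0,0]' --fingers 0.75

```text
t: 39.6
eef_pos: [0.6085, -0.0551, 0.1846]
ee_rot: [-3.141, 0.0, -1.707]
force: [-0.9, 0.4, -0.2]
width: 0.0658
gripper_force: 0.0
```

```bash
python3 d.py .3878,-.3548,.15,-1.707 .3878,-.3548,.025,-1.707
```

```text
pose [ 0.6085 -0.0551  0.1846] [-3.1408e+00  1.0000e-04 -1.7072e+00] w 0.0658 t 39.6
units [13.08  7.12  1.39] twist -0.0
units [-0.  0.  5.] twist -0.0
```

Call:
play_rows --pt "0.8 0.4 0" --pt "1 0.55 0" --pt "1 0.55 0" --pt "1 0.55 0" --pt "1 0.55 0" --pt "1 0.55 0" --pt "1 0.55 0" --pt "1 0.55 0" --twist '[0,0,0,0,0,0,0,0]' --fingers 0.8

```text
t: 40.6
eef_pos: [0.4743, -0.2355, 0.1823]
ee_rot: [3.14, -0.0, -1.708]
force: [0.2, -0.2, 0.6]
width: 0.0698
gripper_force: 0.0
```

Call:
play_rows --pt "1 0.55 0.2" --pt "1 0.55 0.2" --pt "1 0.55 0.2" --pt "1 0.55 0.2" --pt "1 0.55 0.2" --pt "0.3 0.12 0.3" --pt "0 0 0" --pt "0 0 0" --twist '[0,0,0,0,0,0,0,0]'

```text
t: 41.6
eef_pos: [0.3876, -0.3551, 0.1503]
ee_rot: [3.142, -0.0, -1.707]
force: [-0.4, -0.1, 1.0]
width: 0.0697
gripper_force: 0.0
```

```bash
python3 d.py .3878,-.3548,.025,-1.707; python3 - <<'E'
from h import *
f=imaging.grab_frame("top");g=imaging.grab_frame("scene");F=dict(top=f,scene=g)
for c in F:
    for b in models.silhouettes("setter_bar",c)[:1]:
      print(c,np.round(b["extent"]),round(b["confidence"],2),[np.round(v,4) for v in fit("setter_bar",[(F[c],b["pixels"])],[.6084,-.0548,-.136,.01,.073],(0,1,2))])
    for b in models.silhouettes("dish",c)[:2]:
      print(c,np.round(b["extent"]),round(b["confidence"],2),[np.round(v,4) for v in fit("dish",[(F[c],b["pixels"])],[.3878,-.3548,0,.03,0],(0,1))])
cv2.imwrite("pics/t7.png",np.hstack([cv2.resize(f["pixels"][90:270,150:310,::-1],None,fx=2.5,fy=2.5,interpolation=cv2.INTER_CUBIC),cv2.resize(g["pixels"][80:320,180:340,::-1],None,fx=2.5,fy=2.5,interpolation=cv2.INTER_CUBIC)[:450]]))
E
```

```text
pose [ 0.3876 -0.3551  0.1503] [ 3.1415 -0.     -1.7072] w 0.0697 t 41.6
units [-0.01 -0.01  5.01] twist -0.0
top [188. 127.  44.  24.] 0.57 [array([ 0.6096, -0.0543, -0.1123,  0.01  ,  0.073 ]), np.float64(0.3227)]
top [356. 236.  20.  21.] 0.89 [array([ 0.386, -0.349,  0.   ,  0.03 ,  0.   ]), np.float64(0.5638)]
scene [246. 118.  72.  50.] 0.67 [array([ 0.6127, -0.0542, -0.1501,  0.01  ,  0.073 ]), np.float64(0.1106)]
scene [298. 269.  30.  29.] 0.56 [array([ 0.3892, -0.3566,  0.    ,  0.03  ,  0.    ]), np.float64(0.087)]
```

View pics/t7.png

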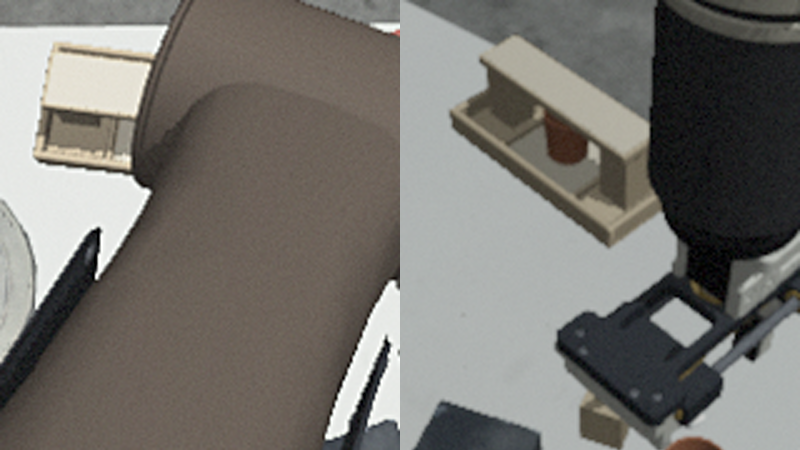

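The scene half shows the bar level on both props, in line with the tray, with the beaker clear underneath. Now the dish.

Call:
play_rows --pt "0 0 0.7" --pt "0 0 0.9" --pt "0 0 0.9" --pt "0 0 0.9" --pt "0 0 0.9" --pt "0 0 0.5" --pt "0 0 0.2" --pt "0 0 0" --twist '[0,0,0,0,0,0,0,0]'

```text
t: 42.9
eef_pos: [0.3877, -0.3554, 0.0255]
ee_rot: [-3.142, -0.0, -1.707]
force: [-1.7, -0.1, 0.6]
width: 0.0697
gripper_force: 0.0
```

Call:
play_rows --pt "0 0 0" --pt "0 0 0" --pt "0 0 0" --pt "0 0 0" --pt "0 0 0" --pt "0 0 0" --twist '[0,0,0,0,0,0]' --fingers 0 --newtons 12

```text
t: 43.65
eef_pos: [0.3878, -0.3555, 0.0258]
ee_rot: [-3.141, -0.0, -1.707]
force: [-1.8, 1.9, 6.0]
width: 0.0512
gripper_force: 12.0
```

Call:
play_rows --pt "0 0 -0.3" --pt "0 0 -0.7" --pt "0 0 -1" --pt "0 0 -1" --pt "0 0 -1" --pt "0 0 -1" --pt "0 0 -1" --pt "0 0 -0.5" --twist '[0,0,0,0,0,0,0,0]'

```text
t: 44.65
eef_pos: [0.3878, -0.3554, 0.1893]
ee_rot: [-3.14, -0.0, -1.707]
force: [0.9, -0.9, -0.8]
width: 0.0516
gripper_force: 12.0
```

```bash
python3 d.py .6084,-.0548,.18,-1.707;  python3 - <<'E'
from h import *
g=imaging.grab_frame("scene")
cv2.imwrite("pics/s8.png",cv2.resize(g["pixels"][130:310,230:390,::-1],None,fx=2.5,fy=2.5,interpolation=cv2.INTER_CUBIC))
E
```

```text
pose [ 0.3878 -0.3554  0.1893] [-3.1398e+00 -4.0000e-04 -1.7073e+00] w 0.0516 t 44.65
units [-13.11  -7.11   0.37] twist -0.0
```

View pics/s8.png

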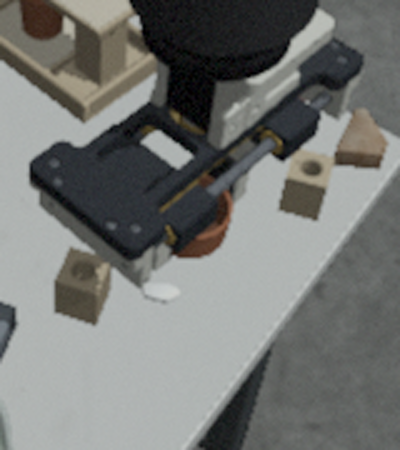

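The dish is held between the fingers at (205,230) and looks upright; both short props are untouched. Carrying it to the bar.

Call:
play_rows --pt "-0.6 -0.3 0" --pt "-1 -0.55 0" --pt "-1 -0.55 0" --pt "-1 -0.55 0" --pt "-1 -0.55 0" --pt "-1 -0.55 0" --pt "-1 -0.55 0" --pt "-1 -0.55 0" --twist '[0,0,0,0,0,0,0,0]'

```text
t: 45.7
eef_pos: [0.5161, -0.1795, 0.1864]
ee_rot: [3.139, 0.0, -1.707]
force: [-0.1, -0.0, -0.3]
width: 0.0515
gripper_force: 12.0
```

Call:
play_rows --pt "-1 -0.55 0" --pt "-1 -0.55 0" --pt "-1 -0.55 0" --pt "-1 -0.55 0" --pt "-1 -0.55 0" --pt "-0.5 -0.2 0" --pt "0 0 0" --pt "0 0 0" --twist '[0,0,0,0,0,0,0,0]'

```text
t: 46.7
eef_pos: [0.6075, -0.0553, 0.1877]
ee_rot: [3.141, -0.0, -1.708]
force: [-0.7, 0.9, -1.1]
width: 0.0509
gripper_force: 12.0
```

```bash
python3 d.py .6086,-.0549,.112,-1.707
```

```text
pose [ 0.6075 -0.0553  0.1877] [ 3.1411e+00 -1.0000e-04 -1.7076e+00] w 0.0509 t 46.7
units [-0.02 -0.04  3.03] twist -0.0
```

Call:
play_rows --pt "-0.02 -0.04 0.5" --pt "0 0 0.7" --pt "0 0 0.7" --pt "0 0 0.5" --pt "0 0 0.3" --pt "0 0 0.2" --pt "0 0 0.1" --pt "0 0 0" --twist '[0,0,0,0,0,0,0,0]'

```text
t: 47.7
eef_pos: [0.6091, -0.0546, 0.113]
ee_rot: [-3.141, 0.0, -1.707]
force: [-0.0, 0.2, 1.0]
width: 0.0513
gripper_force: 12.0
```

Call:
play_rows --pt "0 0 0.05" --pt "0 0 0" --pt "0 0 0" --twist '[0,0,0]'

```text
t: 48.08
eef_pos: [0.609, -0.0546, 0.1117]
ee_rot: [-3.141, 0.0, -1.707]
force: [0.8, 0.1, -0.7]
width: 0.0512
gripper_force: 12.0
```

Call:
play_rows --pt "0 0 0.07" --pt "0 0 0.04" --pt "0 0 0" --pt "0 0 0" --twist '[0,0,0,0]'

```text
t: 48.58
eef_pos: [0.609, -0.0547, 0.1089]
ee_rot: [-3.141, -0.0, -1.707]
force: [-0.4, 0.0, 1.4]
width: 0.0509
gripper_force: 12.0
```

Just touching. Release and lift, then clear the view.

Call:
play_rows --pt "0 0 0.01" --pt "0 0 0" --pt "0 0 0" --pt "0 0 0" --pt "0 0 0" --pt "0 0 -0.5" --pt "0 0 -1" --pt "0 0 -1" --twist '[0,0,0,0,0,0,0,0]' --fingers 0.75

```text
t: 49.58
eef_pos: [0.6091, -0.0547, 0.1726]
ee_rot: [-3.141, -0.0, -1.707]
force: [0.8, -0.3, 0.0]
width: 0.0657
gripper_force: 0.0
```

Call:
play_rows --pt "0 0 -1" --pt "1 0 -1" --pt "1 0 0" --pt "1 0 0" --pt "1 0 0" --pt "1 0 0" --pt "1 0 0" --pt "1 0 0" --twist '[0,0,0,0,0,0,0,0]'

```text
t: 50.58
eef_pos: [0.5851, -0.2289, 0.2222]
ee_rot: [-3.141, -0.0, -1.707]
force: [0.0, -0.5, -0.1]
width: 0.0658
gripper_force: 0.0
```

Call:
play_rows --pt "1 0 0" --pt "1 0 0" --pt "1 0 0" --pt "1 0 0" --pt "1 0 0" --pt "1 0 0" --pt "0 0 0" --pt "0 0 0" --twist '[0,0,0,0,0,0,0,0]'

```text
t: 51.58
eef_pos: [0.5647, -0.3765, 0.2216]
ee_rot: [-3.141, -0.0, -1.708]
force: [-0.1, 0.2, 1.2]
width: 0.0657
gripper_force: 0.0
```

```bash
python3 - <<'E'
from h import *
f=imaging.grab_frame("top");g=imaging.grab_frame("scene");F=dict(top=f,scene=g)
for c in F:
    for n,p0,fr in (("setter_bar",[.6084,-.0548,-.136,.01,.073],(0,1,2)),("dish",[.6084,-.0548,0,.03,.083],(0,1)),("tray",[.6084,-.0548,-.136,.026,0],())):
      for b in models.silhouettes(n,c)[:1]:
        print(c,n,np.round(b["extent"]),round(b["confidence"],2),[np.round(v,4) for v in fit(n,[(F[c],b["pixels"])],p0,fr)] if fr else "")
    print(c,[np.round(b["extent"]) for b in models.boxes_of("short_prop_a",c)])
cv2.imwrite("pics/t9.png",np.hstack([cv2.resize(f["pixels"][90:270,150:310,::-1],None,fx=2.5,fy=2.5,interpolation=cv2.INTER_CUBIC),cv2.resize(g["pixels"][80:260,200:360,::-1],None,fx=2.5,fy=2.5,interpolation=cv2.INTER_CUBIC)]))
E
```

```text
top [array([358., 146.,  20.,  20.]), array([321., 236.,  21.,  22.])]
scene setter_bar [248. 117.  77.  45.] 0.61 [array([ 0.6128, -0.054 , -0.1256,  0.01  ,  0.073 ]), np.float64(0.296)]
scene dish [246. 110.  24.  21.] 0.68 [array([ 0.6132, -0.0544,  0.    ,  0.03  ,  0.083 ]), np.float64(0.104)]
scene tray [248. 147.  97.  62.] 0.65 
scene [array([262., 245.,  24.,  32.])]
```

View pics/t9.png

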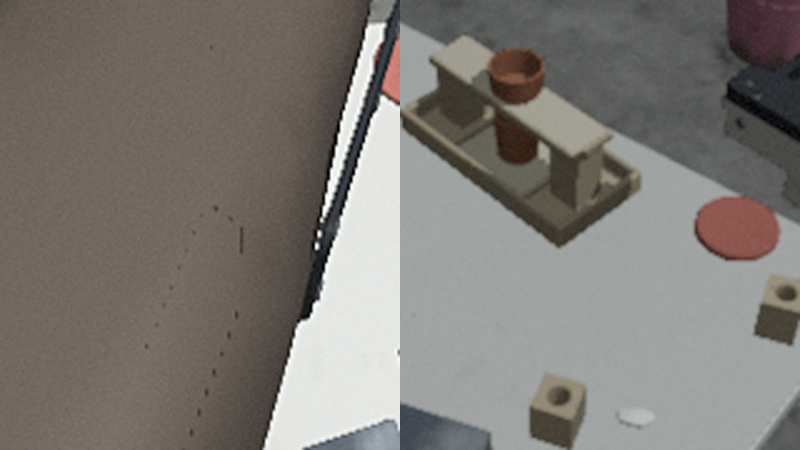

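The scene half shows the dish upright on the middle of the bar at (516,75), the bar level over the beaker, and the short props where they started. Handing in.

```bash
python3 -c "
from station import arm
print(arm.job_done())"
```

```text
the job is handed in; nothing more can be done
None
```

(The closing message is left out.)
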